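# Feel for the stepped end and load the spacer the right way round

### The arm

A 7-joint arm with a two-finger parallel gripper is mounted at the origin on a cart in front of the work surface, level with it; the furniture and walls round the work are solid. World frame = base frame: x ahead of the robot, y to its left, z up, the work surface at z = 0. Lengths are in mm, angles in rad, forces in N, time in s.
With the tool pointing down it reaches from about 350 to 900 mm from the base axis. Payload 7.2 kg.
Tool frame: the origin (TCP) lies midway between the tips of the shut fingers; the grasp point (between the pads) lies 19 mm behind it; z points along the fingers, y is the line along which they close (so a half turn about z gives the same grasp; the last joint's range is limited). The gripper opens to 85 mm and grips with 20 to 120 N. Pads are 22 mm wide; open, the fingers measure 114 mm over their backs; the gripper's body (76 mm by 85 mm) begins 54 mm behind the grasp point. The pads swing forward as they close: fully open they stand 13 mm farther back than shut.
Start: joints at [1.204, 0.411, -0.013, 1.596, 0.006, 1.134, -0.082], TCP at [183.971, -597.313, 231.297] pointing down, gripper open.
Joint ranges: [-2.95, 2.95], [-0.29, 1.99], [-1.47, 1.44], [0.14, 2.54], [-1.03, 4.17], [0.13, 1.85], [-2.86, 2.86]. Speed limits (rad/s): [2.39, 2.39, 3.01, 3.01, 3.14, 3.14, 3.14].

### API

Orientations are given as a unit quaternion [w, x, y, z].
In Python, from rig import sense, eyes, order, look_for gives the robot as it stands.
- The arm moves only by the tool step_arm, never from a script. Its argument "moves" is a list of rows, each a list of 5 numbers: the shift along the world's x, y, z as a fraction of full scale, then the turn about the world's z as a fraction of full scale, then the closure, from 0 (fully open) to 1 (shut). A call has 1 to 5 rows; each row shifts and turns the commanded pose from where the row before left it; what a row does not reach is not made up. Full scale, the value 1, is 0.02 m for a shift and 6 degrees for a turn. A row lasts 1/10 s, in which the tool goes at most 50 mm and 8.59 degrees, less where a joint would pass 70% of its speed; a pose out of reach is approached as far as the arm can. A call with a number of a shift or a turn outside -1 to 1 is refused whole. A call with a gripper value outside its range is refused whole. The fingers move at their own pace and stop on an object; the grip force is fixed at half the most. Time passes only in rows, so rows that do not move let the fingers close. It gives the time, the measured TCP pose, the force, the opening and the grip force at its end, in the units of the state.
- sense(): the state, without advancing time (a new reading comes with each control period).
- eyes.grab_frame(name): name is "side" or "top" or "wrist"; returns the picture (400x640x3 uint8, red, green, blue); there is no depth.
- eyes.camera_info(name): a dict with "mtx" (3x3 intrinsics, pixels), "cam_to_world" (4x4, takes a point from camera to world coordinates). Camera axes: x right, y down, z forward; pixel columns grow to the right and rows downward; lengths in mm; the calibration is good to about 2 mm. A picture is of the moment at which its call begins: read the wrist's pose just before it. camera_info takes no time and is no camera call; for the wrist camera it gives the pose at the moment of the call.
- order.job_done(): hands the job in; it is judged then, once.
Trained networks look in the newest picture that a camera, given by its name, has taken for a name from the list of things; names that differ only in an ending like _2 or _b are one class to them, and where a whole thing is asked for, a point or a joint stands for the part that bears it (a point fixed in the world has none). Each returns a list of dicts, best first, with "conf" (0 to 1); they miss things now and then, are a little off and sometimes report something else, mostly with a low value. They report only what shows in the picture. A call takes as long as a camera call.
- look_for(camera, label): "location" ([column, row] in pixels, amid what is visible of it).
The state is a dict: "time": time; "qpos": joint angles; "dq": joint speeds; "joint_efforts": joint torques, N m; "ee_pos": TCP position; "tcp_rot": TCP orientation; "wrist_force": force on the tool from outside, world axes, zero at the start; "moment": the same for the moment, N m; "width": finger opening in mm; "gripper_force": force on a finger pad.
Only numpy, scipy, OpenCV 4.12 (cv2) and the standard library are available. Lean on these libraries where they do the work, as an engineer would, in place of code of your own. Each camera call takes 0.05 s, during which the arm holds its last target. There are 200 camera calls.

### The job

Pinch one end of the longer aluminium spacer between the fingers where it lies, to feel whether that is its narrow, stepped end. Then pick the spacer up and lay it flat and straight on the loading plate, lengthwise between the side lips, with its narrow end facing the plate's raised stop bar, turning it end for end if needed, and let go. Leave the short plain spacer where it is.

Things in the scene. Friction and masses are not known exactly. Their poses are not given: they have to be found in the camera images.
- spacer: The longer of two aluminium blocks: 100 mm long, 26 high, 0.28 kg, flat on the table at any angle. 40 mm wide, but the last 25 mm of ONE end is 32 mm wide (4 mm step each side, full height); fingers closed 42 mm from the middle feel 32 or 40 mm. Origin: centre of underside; x along the length, y across, z up. Whether +x or -x is the narrow end is not told: feel (or see) it.
- plain_spacer: The short aluminium spacer block, 64 x 40 x 26 mm, without a step, farther back on the table; not wanted, leave it alone. Origin: centre of the underside, x along its length.
- loading_plate: Dark steel plate fixed to the table near the robot, 160 mm long (x), 86 mm wide (y). A stop bar 14 mm thick and 78 mm wide across its +x end rises 22 mm above the floor. Flat floor, 8 mm above the table, from x = -7 to -153 mm, its middle at x = -80 mm. Lips along both long sides rise 3 mm above the floor (78 mm between them). Origin: on the table under the middle of the stop bar, z up.
- press_knob (a point): Black ball, 30 mm, at the raised end of the lever of the fixed hand press on the right, centre 304 mm above the table; the green press, 320 mm high, extends from it away from the robot. Not used: an obstacle for the arm, keep the gripper and wrist 100 mm clear of it or pass over it.

How it is judged:
By the outcome, as a careful person would: the job done as asked, in the order asked, and still so for the second after the job is handed in, with the robot touching nothing.
It also fails if it takes over 48 s, if anything falls off the work surface, if the arm or the gripper's body presses on something with over 40 N, if the wrist force passes 120 N, or if a joint passes its speed limit or range.

## Working session

There is one attempt and no reset: what is moved stays moved. The work goes in short steps, Python scripts to look and compute and a tool call to move; the robot and the scene stay as the last step left them, time stands still between calls to the robot, and variables do not carry over. Pictures are saved under pics/ and viewed, at most 10 in all, crops included, and the job is handed in when it is done.

Besides the shell and the picture viewer there is one more tool, called as name(argument=value, ...) on one line, values as JSON. step_arm: Moves the arm, as the interface text tells. Shift numbers are shares of 0.02 m and turn numbers shares of 6 degrees, none past 1 either way. Its arguments: {"type":"object","properties":{"moves":{"type":"array"}},"required":["moves"]}

```bash
mkdir -p pics; cat > h.py <<'E'
from rig import sense, eyes, order, look_for
import numpy as np, cv2
def ray(cam,px,z,info=None):
    i=info or eyes.camera_info(cam);T=np.array(i["cam_to_world"]);K=np.array(i["mtx"])
    d=T[:3,:3]@np.linalg.inv(K)@np.array([px[0],px[1],1.]);o=T[:3,3]
    return o+d*(z-o[2])/d[2]
def save(cam,name):
    im=eyes.grab_frame(cam);cv2.imwrite(f"pics/{name}.png",im[:,:,::-1]);return im
E
python3 - <<'E'
from h import *
s=sense();print(s["time"],s["ee_pos"],s["tcp_rot"],s["width"])
a=save("top","top0");b=save("side","side0")
for c in("top","side"):
    for l,z in(("spacer",26),("plain_spacer",26),("loading_plate",8),("press_knob",304)):
        for d in look_for(c,l)[:2]:print(c,l,round(d["conf"],2),np.round(d["location"]),np.round(ray(c,d["location"],z)))
print(eyes.camera_info("top"))
E
```

```text
0.0 [ 183.76561092 -596.8262438   230.43090875] [-8.19029604e-04  9.88861258e-01  1.48837852e-01 -1.88596598e-04] 85.3107424937815
top spacer 0.93 [300. 215.] [606.  81.  26.]
top spacer 0.42 [320. 153.] [782.  27.  26.]
top plain_spacer 0.89 [317. 156.] [772.  35.  26.]
top loading_plate 0.67 [309. 280.] [432.  58.   8.]Traceback (most recent call last):
  File "<stdin>", line 6, in <module>
ValueError: it knows: loading_plate, plain_spacer, spacer
```

View pics/top0.png

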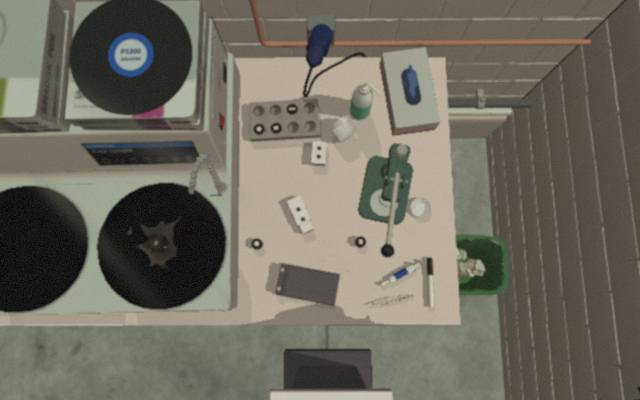

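View pics/side0.png

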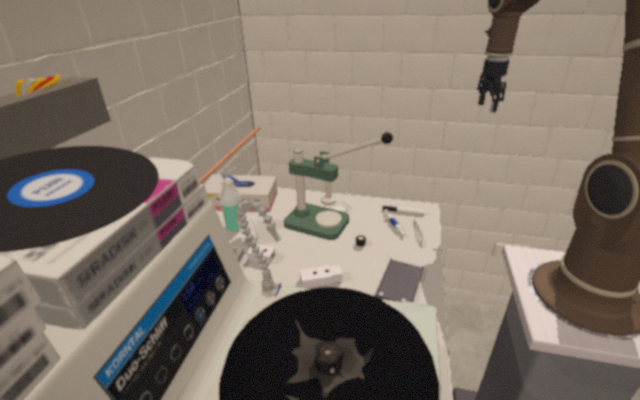

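The top picture shows the spacer at about (300,215), the plain spacer at (318,153), the plate at (308,284) with a bar-like strip at its left end (281,279), and the knob at (388,250). The side picture shows the same layout, with the arm parked away on the right.

```bash
python3 - <<'E'
from h import *
print(eyes.camera_info("top"))
b=cv2.imread("pics/top0.png")
c1=cv2.resize(b[190:240,275:325],None,fx=8,fy=8,interpolation=cv2.INTER_CUBIC)
c2=cv2.resize(b[260:310,269:344],None,fx=5.3333,fy=5.3333*1.5,interpolation=cv2.INTER_CUBIC)
c2=cv2.convertScaleAbs(c2,alpha=2)
cv2.imwrite("pics/crop0.png",np.hstack([c1,c2[:400]]))
print("knob",ray("top",(388,250),304))
i=eyes.camera_info("side");print("side spacer",ray("side",(321,277),26))
for px,z in(((281,265),30),((276,292),8),((339,272),8),((332,303),8)):print(px,ray("top",px,z))
E
```

```text
{'mtx': array([[466.19035927,   0.        , 319.05444456],
       [  0.        , 466.19035927, 200.04462097],
       [  0.        ,   0.        ,   1.        ]]), 'cam_to_world': array([[-5.91832288e-04, -9.81450760e-01,  1.91713474e-01,
         4.02028647e+02],
       [-9.99993172e-01,  1.28014578e-03,  3.46648460e-03,
         2.58303828e+01],
       [-3.64760514e-03, -1.91710113e-01, -9.81444816e-01,
         1.27909148e+03],
       [ 0.00000000e+00,  0.00000000e+00,  0.00000000e+00,
         1.00000000e+00]])}
knob [ 486.11962003 -114.50772754  304.        ]
side spacer [602.16673117  98.8836126   26.        ]
(281, 265) [470.21034163 131.51346009  30.        ]
(276, 292) [399.75620016 145.67903498   8.        ]
(339, 272) [452.56548556 -23.34413004   8.        ]
(332, 303) [370.92987854  -3.98831787   8.        ]
```

View pics/crop0.png

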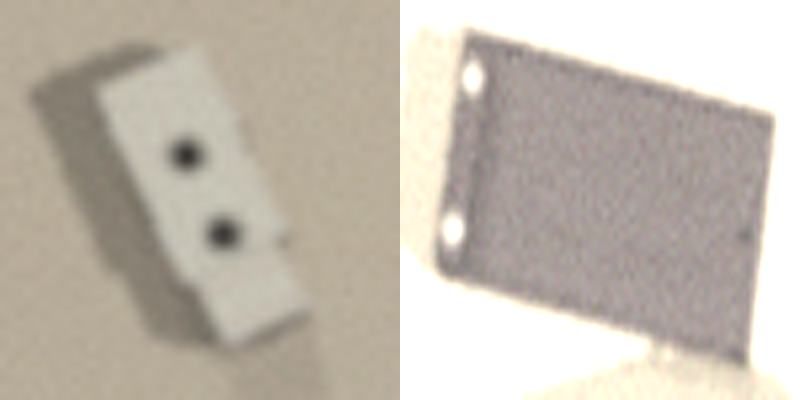

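The crops show the spacer's stepped (narrow) end at its lower right, about px (309,231) in the full picture. It points towards -x/-y. The stop bar is the strip with two screws at the plate's left (+y) end. I'll raise the tool and pass over the knob, turning on the way.

step_arm(moves=[[0.6,1,1,0.9,0],[0.6,1,1,0.9,0],[0.6,1,1,0.9,0],[0.6,1,1,0.9,0],[0.6,1,1,0.9,0]])

```text
time: 0.75
ee_pos: [244.3, -496.4, 332.0]
tcp_rot: [-0.0, 0.926, 0.377, -0.0]
wrist_force: [0.2, -0.1, 0.1]
width: 85.7
gripper_force: 0.0
```

step_arm(moves=[[0.6,1,1,0.9,0],[0.6,1,1,0.9,0],[0.6,1,1,0.9,0],[0.6,1,1,0.9,0],[0.6,1,1,0.9,0]])

```text
time: 1.25
ee_pos: [304.2, -396.3, 432.2]
tcp_rot: [0.0, 0.812, 0.583, -0.0]
wrist_force: [0.3, 0.9, -0.4]
width: 85.0
gripper_force: 0.0
```

step_arm(moves=[[0.6,1,1,0.9,0],[0.6,1,1,0.9,0],[0.6,1,0.5,0.9,0],[0.6,1,0,0.9,0],[0.6,1,0,0.9,0]])

```text
time: 1.75
ee_pos: [364.4, -296.5, 481.7]
tcp_rot: [0.0, 0.654, 0.757, -0.0]
wrist_force: [0.5, -0.2, -0.6]
width: 85.0
gripper_force: 0.0
```

step_arm(moves=[[0.6,1,0,0.9,0],[0.6,1,0,0.9,0],[0.6,1,0,0.9,0],[0.6,1,0,0.9,0],[0.6,1,0,0.9,0]])

```text
time: 2.25
ee_pos: [424.2, -196.4, 481.4]
tcp_rot: [0.0, 0.459, 0.888, -0.0]
wrist_force: [0.5, 1.0, 0.2]
width: 85.4
gripper_force: 0.0
```

step_arm(moves=[[0.6,1,0,0.9,0],[0.6,1,0,0.9,0],[0.6,1,0,0.9,0],[0.6,1,0,0.9,0],[0.6,1,0,0.9,0]])

```text
time: 2.75
ee_pos: [484.2, -96.5, 481.3]
tcp_rot: [0.0, 0.239, 0.971, -0.0]
wrist_force: [-0.0, 0.5, -0.7]
width: 85.0
gripper_force: 0.0
```

step_arm(moves=[[0.6,1,0,0.9,0],[0.6,1,0,0.9,0],[0.6,1,0,0.9,0],[0.6,1,0,0.9,0],[0.6,1,0,0.9,0]])

```text
time: 3.25
ee_pos: [544.3, 3.4, 481.3]
tcp_rot: [-0.0, 0.006, 1.0, -0.0]
wrist_force: [0.0, -0.3, -0.5]
width: 85.5
gripper_force: 0.0
```

step_arm(moves=[[0.6,1,0,0.8,0],[0.6,1,0,0.8,0],[0.6,1,-0.5,0.8,0],[0.6,1,-1,0.8,0],[0.6,0,-1,0.8,0]])

```text
time: 3.75
ee_pos: [603.8, 86.4, 430.9]
tcp_rot: [0.0, -0.204, 0.979, 0.001]
wrist_force: [0.1, 0.5, -0.5]
width: 85.4
gripper_force: 0.0
```

step_arm(moves=[[0,0,-1,0,0],[0,0,-1,0,0],[0,0,-1,0,0],[0,0,-1,0,0],[0,0,-1,0,0]])

```text
time: 4.25
ee_pos: [603.9, 82.5, 330.3]
tcp_rot: [-0.0, -0.2, 0.98, -0.0]
wrist_force: [0.5, 0.5, 0.0]
width: 85.6
gripper_force: 0.0
```

```bash
python3 - <<'E'
from h import *
s=sense();print(s["ee_pos"],s["qpos"])
print(np.array(eyes.camera_info("wrist")["cam_to_world"]).round(2))
save("wrist","w1")
for l,z in(("spacer",26),("plain_spacer",26),("loading_plate",8)):
    for d in look_for("wrist",l)[:1]:print(l,d["conf"],d["location"],ray("wrist",d["location"],z))
E
```

```text
[603.8649582   82.50252274 330.34770615] [ 0.3670167   0.4420608  -0.84364016  1.4524645   0.33065861  1.39448464
  1.4876857 ]
[[-3.9000e-01  8.8000e-01  2.6000e-01  5.3678e+02]
 [ 9.2000e-01  3.8000e-01  1.1000e-01  5.2920e+01]
 [ 0.0000e+00  2.9000e-01 -9.6000e-01  4.7379e+02]
 [ 0.0000e+00  0.0000e+00  0.0000e+00  1.0000e+00]]
spacer 0.96 [314.8, 165.7] [607.03355239  81.52312796  26.        ]
plain_spacer 0.78 [249.4, 242.0] [774.78180364  30.43219697  26.        ]
loading_plate 0.69 [353.0, 45.7] [426.18002629  65.92291435   8.        ]
```

View pics/w1.png

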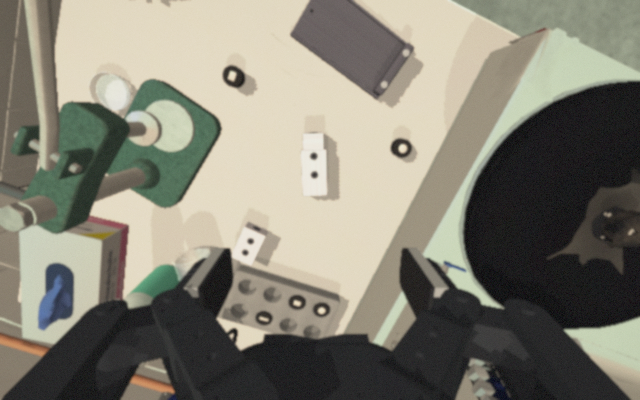

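The wrist picture shows the spacer at (315,166) with its narrow end at the top (314,137), facing the plate. The stop bar with two screws is at the plate's right end (400,65).

```bash
cat > m.py <<'E'
from h import *
def spacer(im,box,thr,z=26,cam="wrist"):
    x0,y0,x1,y1=box
    g=cv2.cvtColor(im[y0:y1,x0:x1],cv2.COLOR_RGB2GRAY)
    m=(g>thr).astype(np.uint8); n,l,st,_=cv2.connectedComponentsWithStats(m)
    k=1+np.argmax(st[1:,4]); c=max(cv2.findContours((l==k).astype(np.uint8),0,1)[0],key=cv2.contourArea)
    P=np.array([ray(cam,(p[0][0]+x0,p[0][1]+y0),z)[:2] for p in c],np.float32)
    r=cv2.minAreaRect(P); return st[k],r,cv2.boxPoints(r)
def plate(im,box,thr,cam="wrist"):
    x0,y0,x1,y1=box
    g=cv2.cvtColor(im[y0:y1,x0:x1],cv2.COLOR_RGB2GRAY)
    m=cv2.morphologyEx((g<thr).astype(np.uint8),cv2.MORPH_OPEN,np.ones((3,3)))
    c=max(cv2.findContours(m,0,1)[0],key=cv2.contourArea)
    P=np.array([ray(cam,(p[0][0]+x0,p[0][1]+y0),10)[:2] for p in c],np.float32)
    r=cv2.minAreaRect(P); return r,cv2.boxPoints(r)
E
python3 - <<'E'
from m import *
im=cv2.imread("pics/w1.png")[:,:,::-1].copy()
g=cv2.cvtColor(im,cv2.COLOR_RGB2GRAY)
print(g[150:170:4,290:340:3]); print(g[30,270:420:6])
for t in(225,232):print(t,spacer(im,(285,120,345,210),t))
print(plate(im,(270,0,430,115),125))
t=cv2.imread("pics/top0.png")[:,:,::-1].copy();print(plate(t,(265,255,350,315),110,"top"))
for p in((384,85),(405,48)):print("screw",ray("wrist",p,30))
for p in((283.6,269.7),(278.9,288.7)):print("screw top",ray("top",p,30))
for p in((313.8,156.3),(314.5,174.5)):print("hole w",ray("wrist",p,26))
for p in((298.25,209.4),(302.75,219.1)):print("hole t",ray("top",p,26))
E
```

```text
[[219 219 219 217 218 226 227 226 224 229 227 226 176 158 160 165 214]
 [219 218 219 219 232 232 230 131  81 188 231 234 184 158 160 167 214]
 [218 218 218 219 232 233 232 147 102 206 233 233 190 159 161 162 182]
 [219 218 220 218 231 233 233 234 233 233 231 233 192 157 161 161 174]
 [218 219 219 218 228 233 233 233 234 234 232 233 193 157 158 160 176]]
[216 217 216 216 109 102 101 101 101  97 101 101 103 102 100 100 102 102
 103  92 142 204 209 202 215]
225 (array([  16,   14,   25,   62, 1145], dtype=int32), ((610.4909057617188, 79.75993347167969), (98.02317810058594, 37.43229675292969), 24.848955154418945), array([[558.1518  ,  76.14729 ],
       [573.8819  ,  42.18053 ],
       [662.83    ,  83.372574],
       [647.0999  , 117.33934 ]], dtype=float32))
232 (array([ 17,  32,  18,  26, 181], dtype=int32), ((610.0133666992188, 76.33323669433594), (40.47359085083008, 26.382080078125), 28.035268783569336), array([[585.9512  ,  78.46482 ],
       [598.3512  ,  55.17846 ],
       [634.07556 ,  74.20165 ],
       [621.67554 ,  97.488014]], dtype=float32))
(((422.36090087890625, 62.723228
[... 156 characters left out ...]
 134.51141 ],
       [394.09418 , 150.28435 ]], dtype=float32))
(((419.84185791015625, 62.95465087890625), (163.6376953125, 87.19486999511719), 78.75894927978516), array([[361.1313  ,  -8.795807],
       [446.65338 , -25.79332 ],
       [478.55243 , 134.70511 ],
       [393.03033 , 151.70262 ]], dtype=float32))
screw [460.28548987 128.98848156  30.        ]
screw [405.22031258 134.06559986  30.        ]
screw top [457.83507499 124.42641872  30.        ]
screw top [408.31597006 136.11222337  30.        ]
hole w [596.79852804  75.51672942  26.        ]
hole w [623.2841941   87.98241902  26.        ]
hole t [620.87036995  87.03729744  26.        ]
hole t [594.10285077  74.5937551   26.        ]
```

step_arm(moves=[[-0.8,-0.5,-1,0.3,0],[-0.8,-0.5,-1,0,0],[0,0,-1,0,0],[0,0,-1,0,0],[0,0,-1,0,0]])

```text
time: 4.95
ee_pos: [572.9, 62.7, 232.4]
tcp_rot: [0.001, -0.215, 0.977, -0.0]
wrist_force: [0.4, 0.4, 0.1]
width: 85.7
gripper_force: 0.0
```

step_arm(moves=[[0,0,-1,0,0],[0,0,-1,0,0],[0,0,-1,0,0],[0,0,-1,0,0],[0,0,0,0,0]])

```text
time: 5.45
ee_pos: [571.5, 62.3, 150.2]
tcp_rot: [-0.001, -0.216, 0.976, 0.0]
wrist_force: [-0.8, -0.3, 1.0]
width: 85.5
gripper_force: 0.0
```

```bash
python3 - <<'E'
from m import *
s=sense();print(s["ee_pos"],s["tcp_rot"],s["qpos"])
im=save("wrist","w2")
for d in look_for("wrist","spacer")[:1]:print(d["conf"],d["location"],ray("wrist",d["location"],26))
for t in(225,228):print(spacer(im,(250,0,390,330),t))
E
```

```text
[571.48843763  62.34485494 150.24744137] [-1.12543010e-03 -2.15650364e-01  9.76469994e-01  6.80734599e-05] [ 0.38740728  0.53609597 -0.79454491  1.76847536  0.43967996  1.02632227
  1.43390101]
0.73 [319.4, 229.1] [607.60623915  82.51589551  26.        ]Traceback (most recent call last):
  File "<stdin>", line 5, in <module>
  File "m.py", line 6, in spacer
    k=1+np.argmax(st[1:,4]); c=max(cv2.findContours((l==k).astype(np.uint8),0,1)[0],key=cv2.contourArea)
        ~~~~~~~~~^^^^^^^^^^
    return _wrapfunc(a, 'argmax', axis=axis, out=out, **kwds)
    return bound(*args, **kwds)
ValueError: attempt to get argmax of an empty sequence
```

View pics/w2.png

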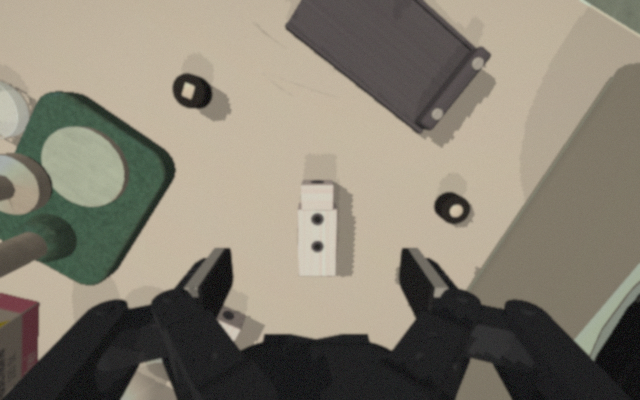

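The spacer lies straight between the open fingers. Its narrow end is at about (318,185), the wide end at (318,275), and the holes at (317,219) and (317,246).

```bash
python3 - <<'E'
from m import *
for p in((318,184.5),(318,275.5),(317,219),(317,246),(298,274),(337,275)):print(p,ray("wrist",p,26))
E
```

```text
(318, 184.5) [565.60434344  61.29858703  26.        ]
(318, 275.5) [657.19804027 104.11167059  26.        ]
(317, 219) [598.62859773  75.61544368  26.        ]
(317, 246) [625.90525567  88.33143191  26.        ]
(298, 274) [664.61880618  83.7707293   26.        ]
(337, 275) [647.99997133 122.45790945  26.        ]
```

step_arm(moves=[[0.1,0.1,-1,0,0],[0,0,-1,0,0],[0,0,-1,0,0],[0,0,-1,0,0],[0,0,-1,0,0]])

```text
time: 6.05
ee_pos: [575.7, 64.9, 52.6]
tcp_rot: [0.002, -0.215, 0.977, -0.0]
wrist_force: [0.4, 0.5, -0.4]
width: 85.3
gripper_force: 0.0
```

step_arm(moves=[[0,0,-1,0,0],[0,0,-0.8,0,0],[0,0,-0.5,0,0],[0,0,0,0,0],[0,0,0,0,0.3]])

```text
time: 6.55
ee_pos: [574.5, 64.9, 6.0]
tcp_rot: [0.0, -0.216, 0.976, 0.0]
wrist_force: [0.6, -0.5, 0.9]
width: 73.3
gripper_force: 0.0
```

step_arm(moves=[[0,0,-0.1,0,0.4],[0,0,0,0,0.5],[0,0,0,0,0.6],[0,0,0,0,0.7],[0,0,0,0,0.7]])

```text
time: 7.05
ee_pos: [574.3, 64.7, 3.9]
tcp_rot: [0.0, -0.216, 0.976, -0.0]
wrist_force: [-1.5, -1.3, 5.7]
width: 30.8
gripper_force: 60.4
```

step_arm(moves=[[0,0,0,0,0.7],[0,0,0,0,0.7],[0,0,0,0,0.7]])

```text
time: 7.35
ee_pos: [574.3, 64.7, 3.9]
tcp_rot: [0.0, -0.216, 0.976, -0.0]
wrist_force: [-1.6, -1.1, 5.9]
width: 30.9
gripper_force: 60.4
```

The fingers stopped at 31 mm, so this is the narrow end. I'll open and move to the middle.

step_arm(moves=[[0,0,0,0,0.1],[0,0,0,0,0.1],[0,0,0,0,0.1],[0,0,0,0,0.1],[0,0,0,0,0.1]])

```text
time: 7.85
ee_pos: [573.9, 64.7, 3.2]
tcp_rot: [-0.0, -0.216, 0.976, 0.0]
wrist_force: [-0.4, 0.4, 0.4]
width: 76.8
gripper_force: 0.0
```

step_arm(moves=[[0.6,0.3,0,0,0.1],[0.6,0.3,0,0,0.1],[0.6,0.3,0,0,0.1],[0,0,0,0,0.1],[0,0,0,0,0.3]])

```text
time: 8.35
ee_pos: [609.4, 82.7, 3.0]
tcp_rot: [-0.0, -0.216, 0.976, 0.0]
wrist_force: [-0.4, 0.6, 0.5]
width: 64.1
gripper_force: 0.0
```

step_arm(moves=[[0,0,0,0,0.4],[0,0,0,0,0.5],[0,0,0,0,0.6],[0,0,0,0,0.8],[0,0,0,0,0.8]])

```text
time: 8.85
ee_pos: [609.7, 82.3, 3.5]
tcp_rot: [-0.0, -0.216, 0.976, -0.0]
wrist_force: [-1.8, -2.0, 6.0]
width: 39.1
gripper_force: 62.4
```

step_arm(moves=[[0,0,0,0,0.8],[0,0,0,0,0.8],[0,0,0,0,0.8]])

```text
time: 9.15
ee_pos: [609.8, 82.3, 3.6]
tcp_rot: [-0.0, -0.216, 0.976, -0.0]
wrist_force: [-3.0, -1.1, 6.5]
width: 39.1
gripper_force: 62.5
```

step_arm(moves=[[0,0,0.5,0,0.8],[0,0,1,0,0.8],[0,0,1,0,0.8],[0,0,1,0,0.8],[0,0,1,0,0.8]])

```text
time: 9.65
ee_pos: [609.6, 82.8, 94.1]
tcp_rot: [-0.0, -0.216, 0.976, 0.0]
wrist_force: [0.4, 0.1, -2.9]
width: 39.2
gripper_force: 61.4
```

step_arm(moves=[[-0.4,0,0.3,-0.9,0.8],[-0.4,0,0,-0.9,0.8],[-0.4,0,0,-0.9,0.8],[-0.4,0,0,-0.9,0.8],[-0.4,0,0,-0.9,0.8]])

```text
time: 10.15
ee_pos: [569.4, 82.8, 99.4]
tcp_rot: [-0.0, 0.02, 1.0, 0.0]
wrist_force: [-0.1, 0.6, -3.7]
width: 39.2
gripper_force: 61.6
```

step_arm(moves=[[-0.4,0,0,-0.9,0.8],[-0.4,0,0,-0.9,0.8],[-0.4,0,0,-0.9,0.8],[-0.4,0,0,-0.9,0.8],[-0.4,0,0,-0.9,0.8]])

```text
time: 10.65
ee_pos: [529.4, 82.9, 99.4]
tcp_rot: [-0.0, 0.253, 0.968, 0.0]
wrist_force: [-0.0, 1.3, -2.9]
width: 38.8
gripper_force: 61.6
```

step_arm(moves=[[-0.4,0,0,-0.9,0.8],[-0.4,0,0,-0.9,0.8],[-0.4,-0.2,0,-0.9,0.8],[-0.4,-0.2,0,-0.9,0.8],[-0.4,-0.2,0,-0.9,0.8]])

```text
time: 11.15
ee_pos: [489.4, 70.9, 99.5]
tcp_rot: [-0.0, 0.472, 0.882, 0.0]
wrist_force: [0.2, -0.2, -2.5]
width: 38.7
gripper_force: 61.5
```

step_arm(moves=[[-0.4,-0.2,0,-0.9,0.8],[-0.4,-0.2,0,-0.9,0.8],[-0.4,-0.2,0,-0.9,0.8],[-0.4,-0.2,0,-0.9,0.8],[-0.4,0,0,-0.9,0.8]])

```text
time: 11.65
ee_pos: [449.5, 54.4, 99.5]
tcp_rot: [-0.0, 0.665, 0.747, 0.0]
wrist_force: [-0.3, 0.0, -3.3]
width: 38.4
gripper_force: 61.6
```

step_arm(moves=[[-0.5,0.1,0,-1,0.8],[-0.5,0,0,-1,0.8],[-0.5,0,0,-0.9,0.8],[0,0,0,0,0.8]])

```text
time: 12.05
ee_pos: [418.6, 56.9, 99.4]
tcp_rot: [-0.0, 0.769, 0.639, -0.0]
wrist_force: [0.9, -0.6, -3.3]
width: 38.9
gripper_force: 61.5
```

```bash
python3 - <<'E'
from m import *
s=sense();print(s["ee_pos"],s["tcp_rot"],s["qpos"])
im=save("wrist","w3")
E
```

```text
[418.55714075  56.8773823   99.36827364] [-2.11564325e-04  7.68818618e-01  6.39466726e-01 -4.40762104e-04] [ 0.0174186   0.27236618 -0.30725759  2.18700979  0.12668359  0.6993329
 -0.559606  ]
```

View pics/w3.png

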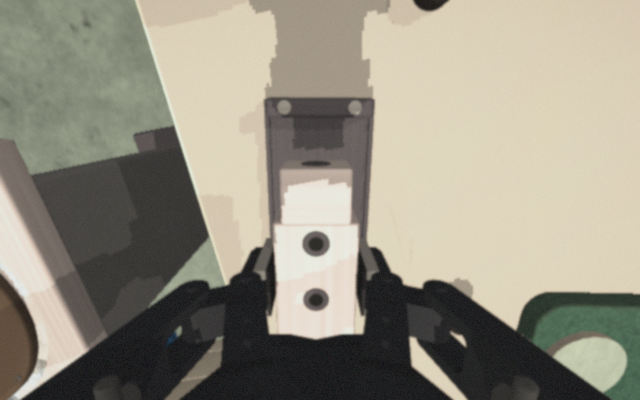

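The held spacer's narrow end (about (316,167)) faces the stop bar, whose screws are at (284,107) and (355,107). Plate and spacer look parallel.

```bash
python3 - <<'E'
from m import *
a=ray("wrist",(284,107),30);b=ray("wrist",(355.5,107),30);print(a,b)
m=(a+b)/2;print("bar mid",m)
d=b-a;h=np.degrees(np.arctan2(d[1],d[0]));print("bar dir",h,"plate heading",h+90)
print("edges",[ray("wrist",p,30).round(1) for p in((265,98),(374,98))])
L,R=ray("wrist",(267,200),11),ray("wrist",(371,200),11);print(L,R,(L+R)/2)
for p in((316,243.5),(316,299.5),(280,168),(352,168),(274,225),(358,225)):print(p,ray("wrist",p,122).round(1))
s=sense();q=s["tcp_rot"];print("yaw",2*np.degrees(np.arctan2(q[2],q[1])))
E
```

```text
[411.51314778 136.78613458  30.        ] [461.71932167 127.64912778  30.        ]
bar mid [436.61623472 132.21763118  30.        ]
bar dir -10.31435928022842 plate heading 79.68564071977158
edges [array([399.6, 145.1,  30. ]), array([475.5, 131.3,  30. ])]
[379.50948405  66.4028918   11.        ] [466.78732603  50.47429654  11.        ] [423.14840504  58.43859417  11.        ]
(316, 243.5) [422.5  70.9 122. ]
(316, 299.5) [417.1  41.  122. ]
(280, 168) [413.6 108.6 122. ]
(352, 168) [444.1 103.1 122. ]
(274, 225) [405.3  83.4 122. ]
(358, 225) [443.   76.5 122. ]
yaw 79.68642203116755
```

step_arm(moves=[[0.1,0,-1,0,0.8],[0,-0.1,-1,0,0.8],[0,0,-1,0,0.8],[0,0,-0.9,0,0.8],[0,0,0,0,0.8]])

```text
time: 12.6
ee_pos: [421.3, 54.7, 19.7]
tcp_rot: [-0.001, 0.768, 0.641, -0.001]
wrist_force: [-1.0, 0.2, -2.8]
width: 38.8
gripper_force: 61.4
```

step_arm(moves=[[0,0,-0.2,0,0.8],[0,0,-0.1,0,0.8],[0,0,-0.1,0,0.8],[0,0,0,0,0.8]])

```text
time: 13.0
ee_pos: [422.3, 54.7, 13.6]
tcp_rot: [0.0, 0.769, 0.64, 0.0]
wrist_force: [0.2, -1.5, -2.3]
width: 39.0
gripper_force: 61.5
```

step_arm(moves=[[0,0,-0.1,0,0.8],[0,0,0,0,0.8]])

```text
time: 13.2
ee_pos: [422.3, 54.7, 11.5]
tcp_rot: [0.0, 0.769, 0.64, 0.0]
wrist_force: [1.3, 1.1, -1.9]
width: 38.9
gripper_force: 61.6
```

step_arm(moves=[[0,0,-0.05,0,0.8],[0,0,0,0,0.8]])

```text
time: 13.4
ee_pos: [422.3, 54.7, 11.4]
tcp_rot: [0.0, 0.769, 0.64, 0.0]
wrist_force: [-4.3, -0.4, 18.4]
width: 38.6
gripper_force: 64.0
```

Contact with the floor is clear (18 N). Releasing slowly, then rising.

step_arm(moves=[[0,0,0,0,0.4],[0,0,0,0,0.3],[0,0,0,0,0.2],[0,0,0,0,0.1],[0,0,0,0,0.1]])

```text
time: 13.9
ee_pos: [422.0, 54.7, 10.2]
tcp_rot: [-0.0, 0.769, 0.64, -0.0]
wrist_force: [-0.5, 0.3, -0.3]
width: 76.9
gripper_force: 0.0
```

step_arm(moves=[[0,0,0.3,0,0.1],[0,0,0.8,0,0.1],[0,0,1,0,0.1],[0,0,1,0,0.1],[0,0,1,0,0.1]])

```text
time: 14.4
ee_pos: [421.8, 54.7, 93.4]
tcp_rot: [-0.0, 0.769, 0.64, 0.0]
wrist_force: [0.4, 0.5, -0.4]
width: 77.0
gripper_force: 0.0
```

step_arm(moves=[[0,0,1,0,0.1],[0,0,1,0,0.1],[0,0,1,0,0.1],[0,0,1,0,0.1],[0,0,0,0,0.1]])

```text
time: 14.9
ee_pos: [423.3, 55.0, 174.9]
tcp_rot: [0.001, 0.769, 0.64, 0.002]
wrist_force: [0.8, -0.8, 0.3]
width: 77.0
gripper_force: 0.0
```

```bash
python3 - <<'E'
from m import *
s=sense();print(s["time"],s["ee_pos"],s["wrist_force"])
im=save("wrist","w4")
E
```

```text
14.9 [423.32802662  55.02879518 174.86745046] [ 0.78659296 -0.828675    0.29242728]
```

View pics/w4.png

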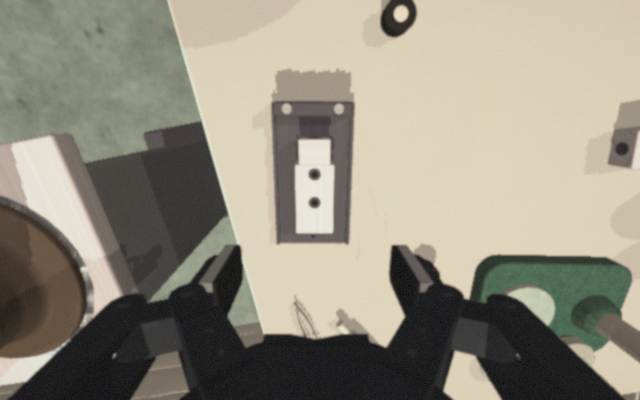

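The spacer lies flat and straight between the lips, from (314,139) to (314,234). Its narrow end faces the stop bar at the top of the picture, and the gripper is clear of everything.

```bash
python3 -c "
from h import *
print(order.job_done())"
```

```text
the job is handed in; nothing more can be done
None
```

I handed the job in at about 15 s: the pinched end measured about 31 mm, so it was the narrow one, and the spacer now lies flat and straight between the lips with that end facing the stop bar, released, with the plain spacer not touched.

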